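# Feed a slat through the sizing gauge with the push stick

## Task

Take the push stick by its upright post and use its nose to push the small wooden slat, which waits in the mouth of the sizing gauge, along the guide and under the bridge until it lies wholly out on the far ledge, short of or against the end lip. Keep your fingers off the slat and do not lift it out of the guide; finish by letting go of the push stick, left standing upright.

Things in the scene. Friction and masses are not known exactly. Their poses are not given: they have to be found in the camera images.
- sizing_gauge: Wooden jig fixed on the table. Origin: underside, mid guide; +x feed direction (away from robot), z up. In mm: base board 8 thick, x -90..120, 66 wide. Two fences x -40..40, tops 32 above table; channel between them 34 wide on y=0; flared mouth x -59..-37. Steel bridge over them x 22..34, underside 37, top 43, screws 48 above table. Then open far ledge to end lip x 114..120, 18 high.
- slat: Small pale wooden slat 50 x 26 x 12 mm lying on the gauge's base board, its front end just inside the mouth. Origin: centre of its underside; x along its length, in the feed direction; z up. 40 g, slides freely.
- push_stick: Dark wooden push stick standing on the table between robot and gauge, 120 g. Origin: underside of its shoe, on the post's axis; +x to the nose, z up. Shoe 20 mm wide, 18 high, x -20 to +62 mm (flat nose at +62). Upright post to hold: 18 mm thick in y, 26 mm in x, up to 119 mm above the underside, flat sides, rounded top.

How it is judged:
By the outcome, as a careful person would: the job done as asked, in the order asked, and still so for the second after the job is handed in, with the robot touching nothing.
It also fails if it takes over 38 s, if anything falls off the work surface, if the arm or the gripper's body presses on something with over 40 N, if the wrist force passes 120 N, or if a joint passes its speed limit or range.

## Robot

A 6-joint arm with a two-finger parallel gripper is mounted at the origin on a cart in front of the work surface, level with it; the furniture and walls round the work are solid. World frame = base frame: x ahead of the robot, y to its left, z up, the work surface at z = 0. Lengths are in m, angles in rad, forces in N, time in s.
With the tool pointing down it reaches from about 0.3 to 0.875 m from the base axis. Payload 6.4 kg.
Tool frame: the origin (TCP) lies midway between the tips of the shut fingers; the grasp point (between the pads) lies 19 mm behind it; x points along the fingers, y is the direction in which the jaws open and shut, and the axes are right-handed (so a half turn about x gives the same grasp; the last joint's range is limited). The gripper opens to 85 mm and grips with 20 to 120 N. Pads are 22 mm wide; open, the fingers measure 114 mm over their backs; the gripper's body (76 mm by 85 mm) begins 54 mm behind the grasp point. The pads swing forward as they close: fully open they stand 13 mm farther back than shut.
Start: joints at [1.052, 0.181, 1.607, -0, 1.354, -0.206], TCP at [0.177, 0.547, 0.231] pointing down, gripper open.
Joint ranges: [-2.99, 2.99], [-0.89, 2.07], [0.3, 2.58], [-1.14, 4.28], [0, 2.63], [-3.12, 3.12]. Speed limits (rad/s): [2.57, 2.57, 3.01, 3.14, 3.14, 3.14].

## Interface

Orientations are given as a unit quaternion [w, x, y, z].
In Python, from bench import ctrl gives the robot as it stands.
- The arm moves only by the tool step_arm, never from a script. Its argument "motion" is a list of rows, each a list of 7 numbers: the shift along the tool's x, y, z in mm, then the turn, a rotation vector about the tool's x, y, z in degrees, then the closure in counts, from 0 (fully open) to 255 (shut). In form: [[tx, ty, tz, rx, ry, rz, hand], ...]. A call has 1 to 10 rows; each row is the pose to reach, as a shift and turn from the pose commanded when the call began, along the tool's axes at that moment; what a row does not reach only later rows make up. A row lasts 1/8 s, in which the tool goes at most 62.5 mm and 10.7 degrees, less where a joint would pass 70% of its speed; a pose out of reach is approached as far as the arm can. A call with a gripper value outside its range is refused whole. The fingers move at their own pace and stop on an object; the grip force is fixed at half the most. Time passes only in rows, so rows that repeat a pose let the fingers close. It gives the time, the measured TCP pose, the force and the opening at its end, in the units of the state.
- ctrl.get_obs(): the state, without advancing time (a new reading comes with each control period).
- ctrl.camera(name): name is "scene" or "side" or "wrist"; returns (picture, depth): 420x560x3 uint8, red, green, blue; 420x560 float32, m along the optical axis (not along the pixel's ray), 0 where there is no reading.
- ctrl.camera_info(name): a dict with "fx", "fy", "cx", "cy" (pixels), "T" (4x4, takes a point from camera to world coordinates); the wrist camera has in their place "hand_eye" (4x4, takes a point from camera to tool coordinates, whose origin is the TCP and whose axes are the tool frame's). Camera axes: x right, y down, z forward; pixel columns grow to the right and rows downward; lengths in m; the calibration is good to about 2 mm. A picture is of the moment at which its call begins: read the wrist's pose just before it. camera_info takes no time and is no camera call.
- ctrl.hand_in(): hands the job in, once; it reports no verdict.
The state is a dict: "time_s": time; "q": joint angles; "dq": joint speeds; "joint_efforts": joint torques, N m; "eef_pos": TCP position; "eef_rot": TCP orientation; "wrist_force": force on the tool from outside, world axes, zero at the start; "torque": the same for the moment, N m; "opening": opening from 0.0 (shut) to 1.0 (fully open).
Only numpy, scipy, OpenCV 4.12 (cv2) and the standard library are available. Lean on these libraries where they do the work, as an engineer would, in place of code of your own. Each camera call takes 0.05 s, during which the arm holds its last target. There are 200 camera calls.

## Working session

There is one attempt and no reset: what is moved stays moved. The work goes in short steps, Python scripts to look and compute and a tool call to move; the robot and the scene stay as the last step left them, time stands still between calls to the robot, and variables do not carry over. Pictures are saved under pics/ and viewed, about 8 in all and at most 12, crops included, and the job is handed in when it is done.

Besides the shell and the picture viewer there is one more tool, called after "Request:" as name([rows], argument=value, ...), one row to a line, values as JSON. step_arm: Moves the arm, as the interface text tells. Its arguments: {"type":"object","properties":{"motion":{"type":"array","items":{"type":"array","items":{"type":"number"}}}},"required":["motion"]}

```bash
ls; mkdir -p pics
cat > h.py <<'E'
import numpy as np, cv2
from bench import ctrl
from scipy.spatial.transform import Rotation as R
def T_wrist(o,info):
    q=o['eef_rot']; T=np.eye(4); T[:3,:3]=R.from_quat([q[1],q[2],q[3],q[0]]).as_matrix(); T[:3,3]=o['eef_pos']
    return T@np.array(info['hand_eye'])
def shot(name,fn):
    o=ctrl.get_obs(); im,d=ctrl.camera(name); i=ctrl.camera_info(name)
    T=np.array(i['T']) if 'T' in i else T_wrist(o,i)
    cv2.imwrite('pics/'+fn+'.png',im[:,:,::-1]); np.savez('pics/'+fn+'.npz',im=im,d=d,T=T,K=[i['fx'],i['fy'],i['cx'],i['cy']])
    return im,d,T,i
def load(fn):
    z=np.load('pics/'+fn+'.npz'); return z['im'],z['d'],z['T'],z['K']
def cloud(d,T,K):
    v,u=np.mgrid[:d.shape[0],:d.shape[1]]
    p=np.stack([(u-K[2])/K[0]*d,(v-K[3])/K[1]*d,d,np.ones_like(d)],-1)
    return (p@T.T)[...,:3]
def ray(u,v,z,T,K):
    r=T[:3,:3]@np.array([(u-K[2])/K[0],(v-K[3])/K[1],1]); o=T[:3,3]
    return o+r*(z-o[2])/r[2]
E
python3 - <<'E'
from h import *
shot('scene','s0');shot('side','d0')
a=cv2.imread('pics/s0.png');b=cv2.imread('pics/d0.png')
o=ctrl.get_obs();print(o)
for n in('s0','d0'):
    im,d,T,K=load(n);print(n,T.round(3),K)
E
```

```text
pics
{'time_s': 0.1, 'q': array([ 1.05170565e+00,  1.81480000e-01,  1.60794275e+00, -3.31439486e-05,
        1.35378372e+00, -2.06328901e-01]), 'dq': array([-0.00036763, -0.00069215, -0.0028962 , -0.00148494, -0.00070762,
        0.0014333 ]), 'joint_efforts': array([ 1.05005493e-03, -4.45874727e+01, -3.52241778e+01, -1.19484971e-04,
        4.14025199e-03,  1.32367973e-05]), 'eef_pos': array([0.17667014, 0.54664826, 0.23045   ]), 'eef_rot': array([ 0.69828667,  0.1095878 ,  0.69867016, -0.11066281]), 'wrist_force': array([ 0.20137407,  0.10761064, -0.03466102]), 'torque': array([-0.00932342,  0.02405267,  0.01755409]), 'opening': 1.0010309285590215}
s0 [[-0.741  0.532 -0.41   0.884]
 [ 0.672  0.593 -0.444  0.538]
 [ 0.007 -0.605 -0.796  0.719]
 [ 0.     0.     0.     1.   ]] [410.1649508  410.1649508  280.9550444  208.85804435]
d0 [[-0.999  0.    -0.033  0.557]
 [ 0.031  0.396 -0.918  0.947]
 [ 0.013 -0.918 -0.396  0.367]
 [ 0.     0.     0.     1.   ]] [391.61955794 391.61955794 285.11767555 208.19731571]
```

View pics/s0.png

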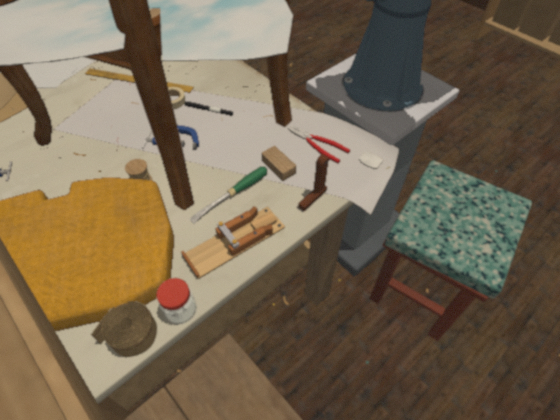

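View pics/d0.png

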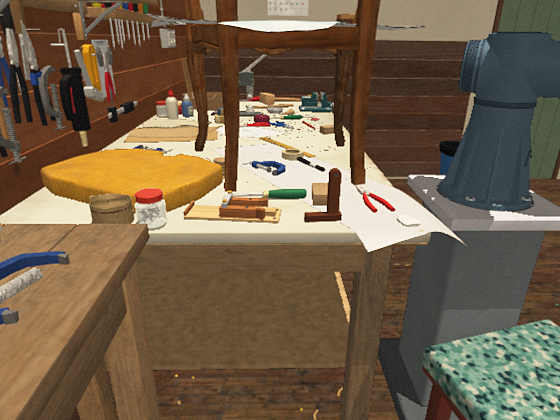

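The scene picture shows the gauge at about (235,240), with its lip end at lower left, and the dark push stick at (315,185). A chair stands on the bench, with its nearest leg ending at about (185,205). The side picture shows the same layout: gauge at (235,210), stick at (330,200).

Run:
```python
from h import *
im,d,T,K=load('s0');P=cloud(d,T,K)
for n,(u,v) in dict(stick_top=(321,160),shoe=(312,197),nosetip=(303,205),lipend=(195,270),mouth=(278,228),slat=(268,220),legbot=(185,205),leg2=(283,122),block=(280,160),handle=(250,180),cushion=(160,240),jar=(175,290),table=(330,200),legup=(150,60),seat=(200,40)).items(): print(n,P[v,u].round(3))
# high-point map: all obstacles above z=.1 within x .2-.9
m=(d>0)&(P[...,2]>.06)&(P[...,2]<.7)
q=P[m]; 
H,xe,ye=np.histogram2d(q[:,0],q[:,1],bins=[np.arange(.1,1.0,.05),np.arange(-.5,.6,.05)])
Z=np.zeros(H.shape)
ix=np.digitize(q[:,0],xe)-1;iy=np.digitize(q[:,1],ye)-1
ok=(ix>=0)&(ix<H.shape[0])&(iy>=0)&(iy<H.shape[1])
np.maximum.at(Z,(ix[ok],iy[ok]),q[ok,2])
print('cols y',ye[:-1].round(2))
for i in range(len(Z)):print(round(xe[i],2),(Z[i]*100).astype(int))
s=cv2.resize(cv2.imread('pics/s0.png')[130:290,160:360],None,fx=4,fy=4,interpolation=cv2.INTER_CUBIC)
t=cv2.resize(cv2.imread('pics/d0.png')[150:240,160:360],None,fx=4,fy=4,interpolation=cv2.INTER_CUBIC)[:,:]
cv2.imwrite('pics/c0.png',cv2.resize(s,(800,600))[:600])
```

```text
stick_top [0.429 0.164 0.116]
shoe [0.451 0.169 0.018]
nosetip [0.481 0.172 0.019]
lipend [0.745 0.145 0.017]
mouth [0.556 0.175 0.008]
slat [0.564 0.151 0.019]
legbot [0.67  0.001 0.017]
leg2 [ 0.334 -0.054  0.02 ]
block [0.436 0.048 0.031]
handle [0.522 0.042 0.021]
cushion [0.765 0.069 0.056]
jar [0.804 0.187 0.074]
table [ 0.415  0.192 -0.001]
legup [ 0.654 -0.011  0.355]
seat [0.6   0.054 0.395]
cols y [-0.5  -0.45 -0.4  -0.35 -0.3  -0.25 -0.2  -0.15 -0.1  -0.05 -0.    0.05
  0.1   0.15  0.2   0.25  0.3   0.35  0.4   0.45  0.5 ]
0.1 [ 0  0  0  0  0  0  0  0  0 26  0  0  0  0  0  0  0  0  0  0  0]
0.15 [0 0 0 0 0 0 0 0 0 0 0 0 0 0 0 0 0 0 0 0 0]
0.2 [0 0 0 0 0 0 0 0 0 0 0 0 0 0 0 0 0 0 0 0 0]
0.25 [0 0 0 0 0 0 0 0 0 0 0 0 0 0 0 0 0 0 0 0 0]
0.3 [ 0  0  0  0  0  0  0  0 32  0  0  0  0  0  0  0  0  0  0  0  0]
0.35 [ 0  0  0  0  0  0  0  0 20  0  0  0  0  0  0  0  0  0  0  0  0]
0.4 [ 0  0  0  0  0  0  0  0  0  0 39 39  0 12  0  0  0  0  0  0  0]
0.45 [ 0  0  0  0  0  0  0  0  0  0 40 39 38  0  0  0  0  0  0  0  0]
0.5 [ 0  0  0  0  0  0  0  0  0 40 40 39 38  0  0  0  0  0  0  0  0]
0.55 [ 0  0  0  0  0  0  0  0 40 40 40 39 38  0  0  0  0  0  0  0  0]
0.6 [ 0  0  0  0  0  0  0 40 40 44 40 39  0  0  0  0  0  0  0  0  0]
0.65 [ 0  0  0  0  0  0 40 40 40 45 40 39  0  0  0  0  0  0  0  0  0]
0.7 [ 0  0  0  0  0 40 40 40 40 40 40  0  0  0  0  0  0  0  0  0  0]
0.75 [ 0  0 22  0  0 41 40 40 41 41  6  0  0  7  7  0  6  6  6  6  0]
0.8 [ 0 20 23  0  0  0 40 40 41 41  6  0  0  7  7  0  6  6  6  6  0]
0.85 [0 0 0 0 0 0 0 0 0 0 0 0 0 0 0 0 6 6 6 0 0]
0.9 [ 0  0  0  0  0  0  0  0  0  0  0  0  0  0  0 47 50 50 50  0  0]
```

View pics/c0.png

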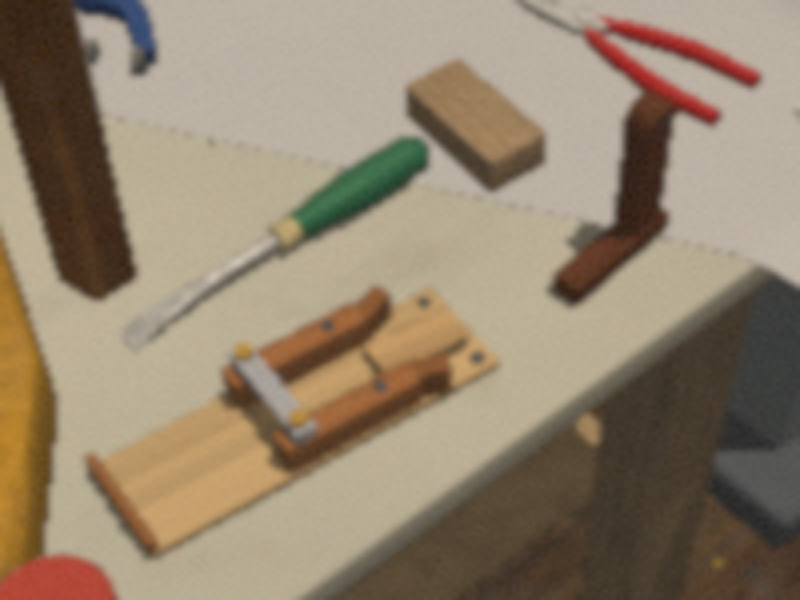

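Run:
```python
from h import *
for n in('s0','d0'):
    im,d,T,K=load(n);P=cloud(d,T,K);x,y,z=P[...,0],P[...,1],P[...,2]
    print(n,'table z',np.median(z[(d>0)&(abs(x-.48)<.03)&(abs(y-.2)<.02)]))
    def rect(m,name):
        q=P[m]; 
        if len(q)<8: print(name,len(q));return
        c,s,a=cv2.minAreaRect((q[:,:2]*1000).astype(np.float32)); print(name,len(q),'c',np.round(c,1),'s',np.round(s,1),'a',round(a,1),'z',np.round(np.percentile(q[:,2],[5,50,95]),3))
    v=d>0; I=im.astype(int)
    dark=v&(I[...,0]<120)&(I[...,0]-I[...,2]>15)
    st=(x>.38)&(x<.53)&(y>.12)&(y<.22)
    rect(dark&st&(z>.06),'post');rect(dark&st&(z>.105),'posttop');rect(dark&st&(z>.013)&(z<.022),'shoe')
    g=v&(x>.5)&(x<.8)&(y>.08)&(y<.22)
    rect(g&(z>.005)&(z<.011),'board');
    for lo,hi in((.028,.036),):
        m=g&(z>lo)&(z<hi);k,l,stt,_=cv2.connectedComponentsWithStats(m.astype(np.uint8))
        for j in range(1,k):
            if stt[j,4]>25: rect(l==j,'fence%d'%j)
    rect(g&(z>.039)&(z<.05),'bridge'); rect(g&(z>.0145)&(z<.023)&(x>.7),'lip'); rect(g&(z>.015)&(z<.023)&(x<.64),'slat?')
    for xx in np.arange(.3,.85,.05):
        m=v&(abs(x-xx)<.025)&(z>.2)&(z<.6)
        if m.sum()>5:
            yy=y[m];k=yy>yy.max()-.02;print('seat x',round(xx,2),'ymax',yy.max().round(3),'z near edge',z[m][k].min().round(3),z[m][k].max().round(3),'zmin(y>.0)',z[m&(y>0.02)].min().round(3) if (m&(y>.02)).any() else '')
```

```text
s0 table z -0.0010657675106202635
post 265 c [424.5 162.2] s [25.5 16.2] a 6.9 z [0.064 0.097 0.119]
posttop 101 c [424. 162.] s [24.7 16. ] a 5.7 z [0.107 0.114 0.12 ]
shoe 196 c [445.5 162.8] s [79.  20.2] a 6.3 z [0.014 0.018 0.021]
board 1583 c [666.4 163.3] s [128.9 250.7] a 83.3 z [0.006 0.008 0.01 ]
fence1 242 c [605.5 114.3] s [17.9 77.9] a 85.2 z [0.029 0.032 0.034]
fence2 311 c [621.5 163. ] s [18.5 98.1] a 82.7 z [0.029 0.032 0.034]
fence3 31 c [661.4 108.8] s [ 7.7 14.7] a 1.3 z [0.029 0.032 0.035]
bridge 291 c [732.2 132.1] s [178.8 113.4] a 17.9 z [0.04  0.044 0.049]
lip 132 c [768.7 147.9] s [136.6  49.4] a 83.6 z [0.016 0.018 0.022]
slat? 356 c [593.  147.2] s [60.5 92.4] a 88.5 z [0.016 0.02  0.022]
seat x 0.3 ymax -0.063 z near edge 0.202 0.321 zmin(y>.0) 
seat x 0.35 ymax -0.061 z near edge 0.2 0.213 zmin(y>.0) 
seat x 0.45 ymax 0.107 z near edge 0.385 0.39 zmin(y>.0) 0.385
seat x 0.5 ymax 0.142 z near edge 0.381 0.386 zmin(y>.0) 0.381
seat x 0.55 ymax 0.138 z near edge 0.379 0.385 zmin(y>.0) 0.379
seat x 0.6 ymax 0.109 z near edge 0.381 0.389 zmin(y>.0) 0.381
seat
[... 1001 characters left out ...]
5] a 89.1 z [0.016 0.02  0.022]
seat x 0.3 ymax -0.056 z near edge 0.201 0.453 zmin(y>.0) 
seat x 0.35 ymax -0.052 z near edge 0.2 0.453 zmin(y>.0) 
seat x 0.4 ymax 0.031 z near edge 0.399 0.401 zmin(y>.0) 0.399
seat x 0.45 ymax 0.107 z near edge 0.385 0.389 zmin(y>.0) 0.385
seat x 0.5 ymax 0.142 z near edge 0.382 0.384 zmin(y>.0) 0.382
seat x 0.55 ymax 0.138 z near edge 0.38 0.384 zmin(y>.0) 0.38
seat x 0.6 ymax 0.113 z near edge 0.382 0.387 zmin(y>.0) 0.382
seat x 0.65 ymax 0.083 z near edge 0.39 0.396 zmin(y>.0) 0.39
seat x 0.7 ymax 0.012 z near edge 0.368 0.443 zmin(y>.0) 
seat x 0.75 ymax 0.002 z near edge 0.403 0.405 zmin(y>.0) 
seat x 0.8 ymax -0.012 z near edge 0.407 0.413 zmin(y>.0)
```

The sizes measured fit those given: post 25×16 mm, shoe 79×20 mm at z 0.018, fence tops at 0.032. The chair seat (z≈0.38, edge at y≈0.14) overhangs the guide, so I'll grip the post from the free +y side. The tool will tilt 45° with its jaws across the post's x faces.

```bash
cat >> h.py <<'E'
def Rtool(yaw,tilt):
    # jaws along heading 'yaw' (deg), fingers point to -y side, 'tilt' deg off straight down
    c,s=np.cos(np.radians(yaw)),np.sin(np.radians(yaw)); ct,st=np.cos(np.radians(tilt)),np.sin(np.radians(tilt))
    x=np.array([st*s,-st*c,-ct]); y=np.array([c,s,0]); return np.stack([x,y,np.cross(x,y)],1)
def rel(pos0,R0,grasp,Rt,back=0):
    # shift(mm)/turn(deg) that puts the grasp point at 'grasp' (mm), 'back' mm drawn back along the fingers
    tcp=np.array(grasp)+(19-back)*Rt[:,0]
    return np.r_[R0.T@(tcp-pos0), np.degrees(R.from_matrix(R0.T@Rt).as_rotvec())].round(1), tcp.round(1)
def now():
    o=ctrl.get_obs(); q=o['eef_rot']; return o,o['eef_pos']*1000,R.from_quat([q[1],q[2],q[3],q[0]]).as_matrix()
E
python3 - <<'E'
from h import *
o,p,R0=now()
print(rel(p,R0,[425,163.5,85],Rtool(5.5,45),110))
print(rel(p,R0,[330,330,150],Rtool(5.5,45),110))
E
```

```text
(array([  81.4, -229. ,  328.6,   63. ,  -39.7,  -26. ]), array([418.8, 227.6, 149.3]))
(array([ 16.2, -99.9, 187. ,  63. , -39.7, -26. ]), array([323.8, 394.1, 214.3]))
```

Request:
step_arm([
  [16, -100, 187, 63, -40, -26, 0],
  [16, -100, 187, 63, -40, -26, 0],
  [16, -100, 187, 63, -40, -26, 0],
  [16, -100, 187, 63, -40, -26, 0],
  [16, -100, 187, 63, -40, -26, 0],
  [16, -100, 187, 63, -40, -26, 0],
  [16, -100, 187, 63, -40, -26, 0],
  [16, -100, 187, 63, -40, -26, 0],
  [16, -100, 187, 63, -40, -26, 0],
])

```text
time_s: 1.23
eef_pos: [0.324, 0.3943, 0.2139]
eef_rot: [0.685, 0.256, 0.281, -0.621]
wrist_force: [0.7, 0.1, 0.1]
opening: 1.002
```

Run:
```python
from h import *
shot('scene','s1');shot('wrist','w1')
cv2.imwrite('pics/m1.png',np.hstack([cv2.resize(cv2.imread('pics/%s.png'%n),(400,300)) for n in('s1','w1')]))
o,p,R0=now();print(o['q'].round(2),p.round(1))
print(rel(p,R0,[425,163.5,85],Rtool(5.5,45),100))
```

```text
[ 0.95  0.53  1.38 -0.51  1.84  0.87] [324.  394.3 215. ]
(array([ 1.807e+02,  7.800e+01,  7.680e+01, -1.000e-01,  2.000e-01,
       -2.000e-01]), array([419.5, 220.5, 142.3]))
```

View pics/m1.png

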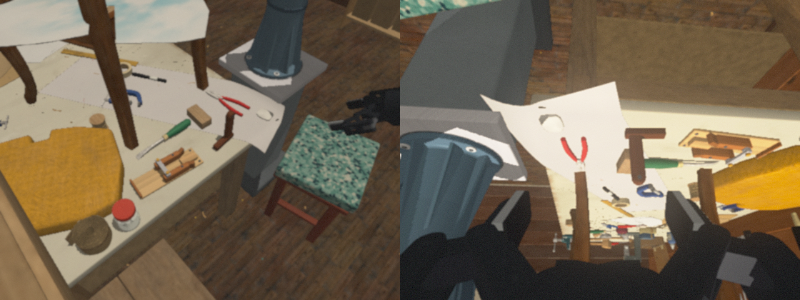

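The scene half shows the gripper clear of the chair, over the stool at about (370,110). The wrist half shows the stick at (640,150) between the fingers, with the gauge at (715,145). Next is the pre-grasp.

Request:
step_arm([
  [181, 78, 77, 0, 0, 0, 0],
  [181, 78, 77, 0, 0, 0, 0],
  [181, 78, 77, 0, 0, 0, 0],
  [181, 78, 77, 0, 0, 0, 0],
  [181, 78, 77, 0, 0, 0, 0],
  [181, 78, 77, 0, 0, 0, 0],
])

```text
time_s: 2.08
eef_pos: [0.4196, 0.2209, 0.1434]
eef_rot: [0.685, 0.258, 0.281, -0.62]
wrist_force: [-0.1, 0.6, 0.3]
opening: 1.001
```

Run:
```python
from h import *
shot('wrist','w2')
o,p,R0=now();print(o['q'].round(2),p.round(1),o['wrist_force'])
im,d,T,K=load('w2');P=cloud(d,T,K);x,y,z=P[...,0],P[...,1],P[...,2];v=d>0;I=im.astype(int)
print('table z',np.median(z[v&(abs(x-.48)<.03)&(abs(y-.2)<.015)]))
def rect(m,name):
    q=P[m]
    if len(q)<8: print(name,len(q));return
    c,s,a=cv2.minAreaRect((q[:,:2]*1000).astype(np.float32));print(name,len(q),np.round(c,1),np.round(s,1),round(a,1),np.round(np.percentile(q[:,2],[5,50,95]),3))
st=v&(x>.38)&(x<.53)&(y>.13)&(y<.2)&(I[...,0]<120)&(I[...,0]-I[...,2]>15)
rect(st&(z>.06)&(z<.13),'post');rect(st&(z>.013)&(z<.022),'shoe')
g=v&(x>.5)&(x<.8)&(y>.08)&(y<.22)
m=g&(z>.028)&(z<.036);k,l,stt,_=cv2.connectedComponentsWithStats(m.astype(np.uint8))
for j in range(1,k):
    if stt[j,4]>60: rect(l==j,'fence%d'%j)
```

```text
[ 0.65  0.45  1.67 -0.65  1.52  0.76] [419.6 221.2 143.4] [-0.54672183 -0.3338863   0.26999979]
table z 0.0005645591490421042
post 2528 [421.8 164.6] [26.  13.8] 4.0 [0.064 0.092 0.117]
shoe 1342 [443.  164.7] [79.5 19.3] 5.5 [0.014 0.018 0.02 ]
fence1 1428 [619.4 164. ] [19.  99.7] 81.7 [0.029 0.033 0.034]
fence2 989 [614.1 114. ] [18.4 99. ] 84.5 [0.029 0.033 0.034]
```

View pics/w2.png

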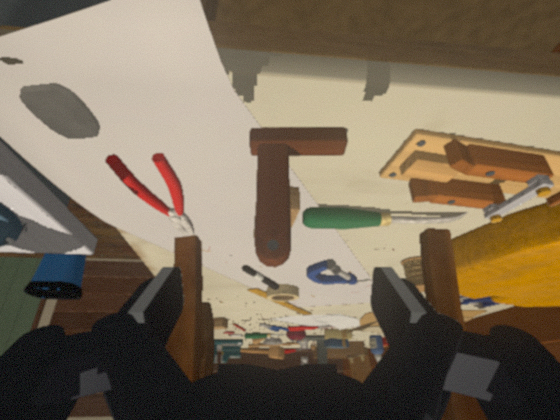

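The wrist view shows the post at about (272,210), upright in the picture's middle between the open fingers, and the gauge at (480,180). All views agree to 3 mm, so I'll advance and grip.

Run:
```python
from h import *
o,p,R0=now();print(rel(p,R0,[422.5,163,86],Rtool(5.5,45),0))
im,d,T,K=load('w2');P=cloud(d,T,K)*1000
G=np.array([626.2,137.9]);a=np.radians(-6.9);e=np.array([np.cos(a),np.sin(a)]);n=np.array([-np.sin(a),np.cos(a)])
q=P[...,:2]-G;X=q@e;Y=q@n;Z=P[...,2]
m=(d>0)&(abs(Y)<15.5)&(X>-95)&(X<20)
for lo,hi in((5,12),(16.5,23)):
    k=m&(Z>lo)&(Z<hi);print(lo,k.sum(),np.percentile(X[k],[1,5,50,95,99]).round(1),np.percentile(Y[k],[2,50,98]).round(1))
k=m&(Z>16.5)&(Z<23);print(cv2.minAreaRect(np.stack([X[k],Y[k]],1).astype(np.float32)))
k=(d>0)&(abs(Y)<34)&(X>105)&(X<125)&(Z>15)&(Z<22);print('lip X',np.percentile(X[k],[2,50,98]).round(1) if k.any() else 0)
```

```text
(array([ 1.008e+02, -3.200e+00,  4.000e-01, -1.000e-01,  1.000e-01,
       -3.000e-01]), array([423.8, 149.6,  72.6]))
5 551 [-89.2 -88.7 -80.    8.9  17.1] [-14.9   2.2  15.1]
16.5 982 [-80.4 -79.7 -60.5 -35.2 -31.9] [-10.7   2.8  14.3]
((-55.80369567871094, 1.2846899032592773), (27.057167053222656, 50.567691802978516), 88.33775329589844)
lip X [114.  115.7 121. ]
```

Request:
step_arm([
  [50, -3, 0, 0, 0, 0, 0],
  [75, -3, 0, 0, 0, 0, 0],
  [90, -3, 0, 0, 0, 0, 0],
  [101, -3, 0, 0, 0, 0, 0],
  [101, -3, 0, 0, 0, 0, 0],
  [101, -3, 0, 0, 0, 0, 255],
  [101, -3, 0, 0, 0, 0, 255],
  [101, -3, 0, 0, 0, 0, 255],
  [101, -3, 0, 0, 0, 0, 255],
  [101, -3, 0, 0, 0, 0, 255],
])

```text
time_s: 3.38
eef_pos: [0.4239, 0.1487, 0.0718]
eef_rot: [0.685, 0.258, 0.281, -0.621]
wrist_force: [-0.7, 1.3, 2.5]
opening: 0.3
```

Request:
step_arm([
  [0, 0, 0, 0, 0, 0, 255],
  [0, 0, 0, 0, 0, 0, 255],
  [0, 0, 0, 0, 0, 0, 255],
])

```text
time_s: 3.75
eef_pos: [0.424, 0.1487, 0.0718]
eef_rot: [0.685, 0.258, 0.281, -0.621]
wrist_force: [-1.1, 1.8, 5.2]
opening: 0.293
```

Run:
```python
from h import *
o,p,R0=now();print(o['time_s'],o['q'].round(2),p.round(1),o['wrist_force'].round(1),o['opening'])
# lift 14 mm straight up
Rc=R0
print('lift',(R0.T@[0,0,14]).round(1))
```

```text
3.75 [ 0.53  0.49  1.8  -0.73  1.33  0.8 ] [424.  148.7  71.8] [-1.1  1.8  5.2] 0.2929281402603751
lift [-9.9  0.1  9.9]
```

Request:
step_arm([
  [-5, 0, 5, 0, 0, 0, 255],
  [-10, 0, 10, 0, 0, 0, 255],
  [-10, 0, 10, 0, 0, 0, 255],
  [-10, 0, 10, 0, 0, 0, 255],
])

```text
time_s: 4.25
eef_pos: [0.4236, 0.1486, 0.0854]
eef_rot: [0.685, 0.258, 0.281, -0.621]
wrist_force: [-0.2, -0.2, -0.9]
opening: 0.297
```

Run:
```python
from h import *
shot('side','d2');shot('scene','s2');shot('wrist','w3')
o,p,R0=now();print(p.round(1),o['wrist_force'].round(1),o['opening'])
for n in('d2','s2','w3'):
    im,d,T,K=load(n);P=cloud(d,T,K);x,y,z=P[...,0],P[...,1],P[...,2];I=im.astype(int)
    st=(d>0)&(x>.38)&(x<.53)&(y>.12)&(y<.21)&(I[...,0]<120)&(I[...,0]-I[...,2]>15)
    for lo,hi in((.008,.028),(.028,.04)):
        m=st&(z>lo)&(z<hi)
        if m.sum()>8:
            q=P[m];c,s,a=cv2.minAreaRect((q[:,:2]*1000).astype(np.float32));print(n,lo,len(q),np.round(c,1),np.round(s,1),round(a,1),np.percentile(q[:,2],[1,10,50,90,99]).round(4))
    m=st&(z>.027)&(z<.037)&(abs(y-.165)<.03)
    if m.sum()>50:
        A=np.c_[x[m],y[m],np.ones(m.sum())];print(n,'top slope deg',np.degrees(np.linalg.lstsq(A,z[m],rcond=None)[0][:2]).round(1))
a=cv2.imread('pics/d2.png')[140:260,200:400];cv2.imwrite('pics/m2.png',np.hstack([cv2.resize(a,(500,300)),cv2.resize(cv2.imread('pics/s2.png')[100:310,150:360],(300,300))]))
```

```text
[423.5 148.5  85.3] [-0.3 -0.8 -1.4] 0.2916397038833559
d2 0.008 172 [445.9 173.1] [13.  78.9] 89.5 [0.0152 0.0177 0.0222 0.0264 0.0278]
d2 0.028 174 [446.2 166.6] [78.7 19.9] 5.3 [0.0281 0.0289 0.0318 0.0365 0.0397]
d2 top slope deg [-0.1 -9.2]
s2 0.008 81 [445.1 171.2] [14.2 79.1] 85.5 [0.0157 0.0177 0.0222 0.0261 0.0276]
s2 0.028 211 [444.5 162.3] [82.2 20.5] 5.7 [0.0282 0.0294 0.0317 0.0346 0.0393]
s2 top slope deg [-0.7 -3.9]
w3 0.008 2653 [441.7 172.3] [79.9  3.8] 6.0 [0.0151 0.0172 0.0221 0.0269 0.0278]
w3 0.028 3227 [442.7 164.2] [79.9 19.5] 6.1 [0.0282 0.0293 0.0319 0.036  0.0396]
w3 top slope deg [ 0.2 -8.9]
```

View pics/m2.png

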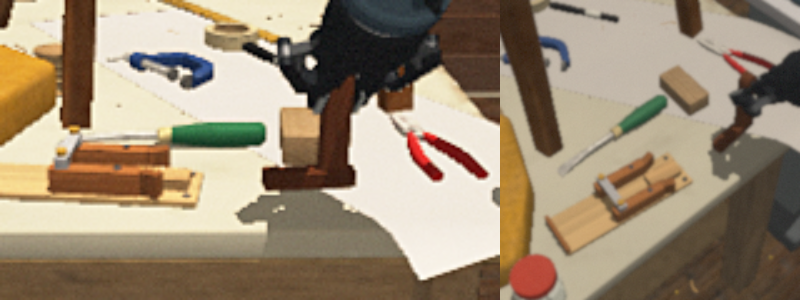

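The stick is held level, with its underside about 14 mm up: in the left half the shoe is at (310,178), well off the table. The next script checks its roll and works out the alignment move.

Run:
```python
from h import *
im,d,T,K=load('w3');P=cloud(d,T,K);x,y,z=P[...,0],P[...,1],P[...,2];I=im.astype(int)
m=(d>0)&(x>.442)&(x<.478)&(z>.025)&(z<.04)&(I[...,0]<120)&(I[...,0]-I[...,2]>15)
for yy in np.arange(.154,.182,.002):
    k=m&(abs(y-yy)<.001)
    if k.sum()>5: print(round(yy,3),k.sum(),np.median(z[k]).round(4))
o,p,R0=now()
G=np.array([626.2,137.9]);a=np.radians(-6.9);e=np.array([np.cos(a),np.sin(a)]);n=np.array([-np.sin(a),np.cos(a)])
S=np.array([422,162.7]);D=np.radians(-6.9-5.8)
Rz=R.from_euler('z',D).as_matrix()
for px in(-157,-140,-10):
    tgt=G+px*e+1.0*n
    rp=Rz[:2,:2]@(p[:2]-S); tcp=np.r_[tgt+rp,p[2]]
    print(px,tgt.round(1),tcp.round(1),(R0.T@(tcp-p)).round(1),np.degrees(R.from_matrix(R0.T@Rz@R0).as_rotvec()).round(1))
R1=Rz@R0
print('feed per mm',(R1.T@np.r_[e,0]).round(3),'up per mm',(R1.T@[0,0,1]).round(3))
```

```text
0.156 33 0.0319
0.158 67 0.0321
0.16 87 0.0322
0.162 120 0.0321
0.164 141 0.032
0.166 142 0.0321
0.168 153 0.0321
0.17 180 0.032
0.172 366 0.031
0.174 484 0.0289
0.176 155 0.0282
-157 [470.5 157.8] [468.8 143.6  85.3] [ 6.7 44.6  6.4] [ 9. -0. -9.]
-140 [487.3 155.7] [485.7 141.6  85.3] [ 9.3 61.2  9. ] [ 9. -0. -9.]
-10 [616.4 140.1] [614.7 125.9  85.3] [ 29.4 188.2  28.4] [ 9. -0. -9.]
feed per mm [-0.001  1.    -0.006] up per mm [-0.705  0.003  0.709]
```

Request:
step_arm([
  [3, 20, 3, 4, 0, -4, 255],
  [7, 45, 6, 9, 0, -9, 255],
  [7, 45, 6, 9, 0, -9, 255],
  [7, 45, 6, 9, 0, -9, 255],
  [7, 45, 6, 9, 0, -9, 255],
])

```text
time_s: 5.03
eef_pos: [0.4681, 0.1438, 0.0847]
eef_rot: [-0.612, -0.287, -0.251, 0.693]
wrist_force: [-0.1, -0.5, -1.5]
opening: 0.293
```

```bash
cat > chk.py <<'E'
import sys
from h import *
G=np.array([626.2,137.9]);a=np.radians(-6.9);e=np.array([np.cos(a),np.sin(a)]);n=np.array([-np.sin(a),np.cos(a)])
def chk(tag,cams=('wrist','scene','side')):
    o,p,R0=now();print('t',o['time_s'],p.round(1),o['wrist_force'].round(1),round(float(o['opening']),3),o['q'].round(2))
    for c in cams:
        shot(c,tag+c);im,d,T,K=load(tag+c);P=cloud(d,T,K)*1000;I=im.astype(int);q=P[...,:2]-G;X=q@e;Y=q@n;Z=P[...,2]
        dark=(d>0)&(I[...,0]<120)&(I[...,0]-I[...,2]>15)&(abs(Y)<20)&(X>-200)&(X<60)
        def rect(m,name):
            if m.sum()<12: print(c,name,m.sum());return
            r=cv2.minAreaRect(np.stack([X[m],Y[m]],1).astype(np.float32));print(c,name,m.sum(),np.round(r[0],1),np.round(r[1],1),round(r[2],1),'X',np.percentile(X[m],[1,99]).round(1),'Z',np.percentile(Z[m],[10,50,90]).round(1))
        rect(dark&(Z>23.5)&(Z<36)&(abs(Y)<15),'shoe')
        light=(d>0)&(I[...,0]>=125)&(abs(Y)<16)
        rect(light&(X>-95)&(X<20)&(Z>16.5)&(Z<23),'slat_near'); rect(light&(X>36)&(X<112)&(Z>16.5)&(Z<24),'slat_far')
        f=(d>0)&(X>-60)&(X<42)&(Z>29)&(Z<35)
        rect(f&(Y>16)&(Y<36),'fL');rect(f&(Y<-16)&(Y>-36),'fR')
    print('feed per mm',(R0.T@np.r_[e,0]).round(3),'up',(R0.T@[0,0,1]).round(3))
if __name__=='__main__': chk(sys.argv[1])
E
python3 chk.py a
```

```text
t 5.025 [468.1 143.8  84.7] [-0.1 -0.5 -1.5] 0.293 [ 0.45  0.58  1.62 -0.64  1.47  0.82]
wrist shoe 3562 [-137.3    0.5] [19.  79.5] 89.8 X [-176.1  -98.7] Z [25.1 30.4 32. ]
wrist slat_near 2957 [-55.3   1. ] [27.9 50.9] 89.6 X [-80.2 -31.6] Z [18.9 20.5 21.1]
wrist slat_far 0
wrist fL 1724 [-40.1  25.1] [16.7 39.2] 85.2 X [-58.6 -23.4] Z [30.2 32.3 33. ]
wrist fR 1974 [-21.2 -25. ] [75.2 18.2] 2.5 X [-57.6  13. ] Z [30.1 32.4 33.1]
scene shoe 239 [-135.8    0.2] [19. 81.] 89.5 X [-175.4  -95.7] Z [25.9 31.  33. ]
scene slat_near 224 [-54.    0.8] [27.4 49.9] 89.7 X [-78.7 -29.8] Z [18.8 20.2 21.8]
scene slat_far 0
scene fL 289 [-7.5 24.4] [16.7 97.8] 89.6 X [-55.4  40.4] Z [30.3 32.2 34. ]
scene fR 258 [ -7.5 -25.6] [98.7 17.6] 0.5 X [-55.   41.2] Z [30.  32.  33.5]
side shoe 210 [-134.2    1.9] [79.2 20.3] 0.1 X [-173.6  -95. ] Z [24.5 30.1 32.4]
side slat_near 72 [-43.    0.3] [ 28.  104.3] 84.6 X [-83.2  -6.8] Z [18.7 20.2 21.1]
side slat_far 0
side fL 165 [-7.2 26.3] [19.  97.8] 89.9 X [-55.1  39.8] Z [30.  31.9 33.4]
side fR 121 [-13.  -24.9] [83.9 17.9] 0.2 X [-54.3  26.4] Z [29.9 32.1 33.2]
feed per mm [-0.001  1.    -0.005] up [-0.705  0.003  0.709]
```

View pics/awrist.png

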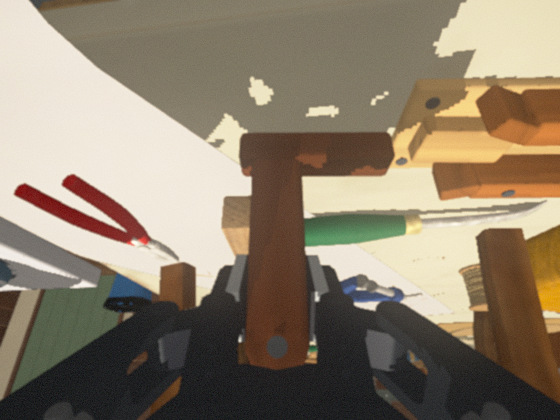

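The stick is square to the guide (0.5 mm off, yaw about 0°) and the slat lies at X −80…−31. The view shows the shoe nose at (390,152) just short of the board. I'll lower to about 1 mm above the board and start feeding.

Request:
step_arm([
  [3, 0, -3, 0, 0, 0, 255],
  [3, 6, -3, 0, 0, 0, 255],
  [3, 12, -3, 0, 0, 0, 255],
  [3, 18, -3, 0, 0, 0, 255],
  [3, 24, -3, 0, 0, 0, 255],
  [3, 32, -3, 0, 0, 0, 255],
  [3, 40, -3, 0, 0, 0, 255],
  [3, 48, -3, 0, 0, 0, 255],
  [3, 56, -3, 0, 0, 0, 255],
  [3, 60, -3, 0, 0, 0, 255],
])

```text
time_s: 6.42
eef_pos: [0.5294, 0.1361, 0.081]
eef_rot: [-0.612, -0.288, -0.251, 0.693]
wrist_force: [-0.2, 0.6, -1.4]
opening: 0.296
```

```bash
python3 chk.py b
```

```text
t 6.425 [529.4 136.1  81. ] [-0.2  0.6 -1.4] 0.296 [ 0.4   0.66  1.49 -0.67  1.48  0.76]
wrist shoe 3020 [-75.2  -0.6] [21.1 79.8] 89.6 X [-114.   -36.9] Z [24.7 27.5 32.1]
wrist slat_near 1274 [-15.2  -3.9] [19.  62.5] 84.1 X [-31.   14.7] Z [20.  20.5 21. ]
wrist slat_far 0
wrist fL 4971 [-14.8  25.2] [18. 88.] 88.9 X [-57.3  26.8] Z [30.4 32.3 33.1]
wrist fR 2504 [-12.1 -25.5] [92.6 18.2] 1.0 X [-56.5  30.3] Z [30.2 32.2 33. ]
scene shoe 247 [-73.3  -1.5] [21.8 81.5] 88.7 X [-111.9  -33.3] Z [25.  27.4 29.6]
scene slat_near 205 [-8.6 -1.6] [51.5 22.8] 2.5 X [-33.1  16.7] Z [18.9 20.3 21.8]
scene slat_far 0
scene fL 288 [-7.5 24.7] [16.8 97.6] 89.1 X [-55.   40.4] Z [30.2 32.1 33.7]
scene fR 252 [ -7.4 -25.5] [98.5 18.1] 1.6 X [-55.6  41.1] Z [30.3 32.1 33.9]
side shoe 152 [-48.9  -1.2] [ 21.  128.8] 83.3 X [-112.2  -15.6] Z [25.  27.6 32.6]
side slat_near 8
side slat_far 0
side fL 166 [-7.1 27.1] [97.5 16.3] 0.5 X [-55.3  40.9] Z [29.7 32.  33.1]
side fR 118 [-14.1 -23.6] [82.4 16.8] 2.7 X [-54.6  26.2] Z [30.  32.1 33. ]
feed per mm [-0.001  1.    -0.007] up [-0.706  0.004  0.709]
```

View pics/bwrist.png

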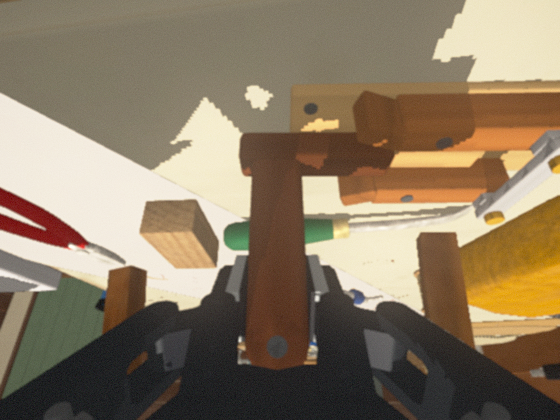

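The nose is behind the slat, which has entered the channel (X −33…+17). The shoe is 1 mm off centre and its underside is at 9.5 mm. In the picture the shoe is between the fences at (390,155) and heading under the bridge at (520,180). I'll feed on with a small trim.

Request:
step_arm([
  [-0.3, 6, -0.4, -0.5, 0, 0.5, 255],
  [-0.7, 14, -0.8, -0.5, 0, 0.5, 255],
  [-0.7, 22, -0.8, -0.5, 0, 0.5, 255],
  [-0.7, 30, -0.9, -0.5, 0, 0.5, 255],
  [-0.7, 38, -0.9, -0.5, 0, 0.5, 255],
  [-0.7, 44, -0.9, -0.5, 0, 0.5, 255],
  [-0.7, 50, -1, -0.5, 0, 0.5, 255],
  [-0.7, 50, -1, -0.5, 0, 0.5, 255],
])

```text
time_s: 7.58
eef_pos: [0.5791, 0.131, 0.081]
eef_rot: [-0.616, -0.286, -0.253, 0.689]
wrist_force: [0.4, -0.9, -1.5]
opening: 0.292
```

```bash
python3 chk.py c
```

```text
t 7.575 [579.1 131.   81. ] [ 0.4 -0.9 -1.5] 0.292 [ 0.36  0.73  1.38 -0.69  1.49  0.7 ]
wrist shoe 2648 [-25.4   0.2] [20.6 79.7] 89.4 X [-64.3  12.9] Z [26.  27.6 32.8]
wrist slat_near 55 [-22.1   4.5] [13.2 87.5] 79.1 X [-66.3  19.9] Z [19.8 20.6 21.2]
wrist slat_far 726 [51.1  2.9] [30.5 25.9] 1.1 X [36.5 65.7] Z [18.9 20.5 21.1]
wrist fL 5022 [-9.1 25.1] [18.9 99.3] 88.8 X [-56.5  38.4] Z [30.3 32.2 33. ]
wrist fR 1678 [ -0.4 -24.6] [16.7 60.8] 89.8 X [-30.1  27.3] Z [30.1 32.3 32.9]
scene shoe 254 [-24.8  -0.3] [81.2 20.6] 0.3 X [-63.8  15.3] Z [25.2 27.1 30. ]
scene slat_near 2
scene slat_far 171 [51.6  1.9] [28.  30.1] 87.9 X [37.4 66.4] Z [18.1 19.9 21.6]
scene fL 288 [-7.6 24.8] [17.3 98.6] 89.6 X [-55.2  41. ] Z [30.1 32.  33.8]
scene fR 162 [ 10.6 -25.5] [17.3 62.6] 89.3 X [-19.5  41.4] Z [30.2 32.1 33.6]
side shoe 100 [-25.2  -1.7] [25.9 79.4] 85.6 X [-63.6  13.4] Z [26.5 28.1 33.9]
side slat_near 2
side slat_far 42 [58.1  3.5] [24.7 18.7] 89.5 X [48.9 67.4] Z [19.1 20.3 21.3]
side fL 171 [-6.9 27.1] [98.  16.7] 1.8 X [-55.4  40.9] Z [29.8 32.1 33.3]
side fR 79 [ -1.  -23.6] [15.  55.4] 89.0 X [-27.6  26.8] Z [30.2 32.2 33. ]
feed per mm [0.008 1.    0.001] up [-0.706  0.005  0.709]
```

Request:
step_arm([
  [0, 7, 0, 0, 0, 0, 255],
  [0, 14, 0, 0, 0, 0, 255],
  [0, 21, 0, 0, 0, 0, 255],
  [0, 28, 0, 0, 0, 0, 255],
  [0, 34, 0, 0, 0, 0, 255],
  [0, 38, 0, 0, 0, 0, 255],
  [0, 38, 0, 0, 0, 0, 255],
  [0, 38, 0, 0, 0, 0, 255],
])

```text
time_s: 8.72
eef_pos: [0.6163, 0.1269, 0.0811]
eef_rot: [-0.616, -0.286, -0.253, 0.689]
wrist_force: [0.3, 0.2, -1.3]
opening: 0.296
```

```bash
python3 chk.py d; python3 -c "
import cv2,numpy as np
a=cv2.imread('pics/dscene.png')[130:310,140:380];b=cv2.imread('pics/dside.png')[130:250,160:360]
cv2.imwrite('pics/m3.png',np.hstack([cv2.resize(a,(400,300)),cv2.resize(b,(400,300))]))"
```

```text
t 8.725 [616.3 126.9  81.1] [ 0.3  0.2 -1.3] 0.296 [ 0.34  0.78  1.28 -0.69  1.51  0.66]
wrist shoe 2002 [11.2  0.3] [80.7 20.9] 1.0 X [-27.6  50.4] Z [26.4 27.8 33.5]
wrist slat_near 0
wrist slat_far 3147 [75.4  2.8] [26.4 57.3] 90.0 X [ 54.  102.7] Z [18.8 20.4 21. ]
wrist fL 4990 [-9. 25.] [18.8 99.2] 88.8 X [-55.7  39.2] Z [30.3 32.1 32.9]
wrist fR 1331 [-15.8 -24.9] [84.4 17.8] 2.5 X [-56.6  24.8] Z [30.1 32.1 32.7]
scene shoe 187 [17.  -0.2] [72.9 20.6] 1.1 X [-18.   52.6] Z [25.2 27.4 30.9]
scene slat_near 0
scene slat_far 278 [78.7  2.3] [51.1 26.8] 1.8 X [ 55.1 104. ] Z [18.5 20.3 21.8]
scene fL 196 [ 5.9 24.5] [71.4 16.8] 0.4 X [-27.1  40.8] Z [30.3 32.  33.8]
scene fR 25 [ 38.7 -24.5] [ 6.7 15.2] 5.1 X [34.8 41.7] Z [30.7 31.9 33.5]
side shoe 88 [ 8.7 -1.3] [89.2 27.3] 0.5 X [-28.7  52.2] Z [26.3 28.4 34.3]
side slat_near 1
side slat_far 98 [80.4  3.2] [25.4 48. ] 89.9 X [ 57.6 103.4] Z [19.2 20.4 21.3]
side fL 162 [-7.  26.5] [97.5 17.7] 0.4 X [-55.5  40.7] Z [30. 32. 33.]
side fR 82 [-12.9 -23.6] [84.1 16.1] 1.6 X [-54.8  27.2] Z [29.9 32.2 33.2]
feed per mm [0.008 1.    0.002] up [-0.706  0.004  0.709]
```

View pics/m3.png

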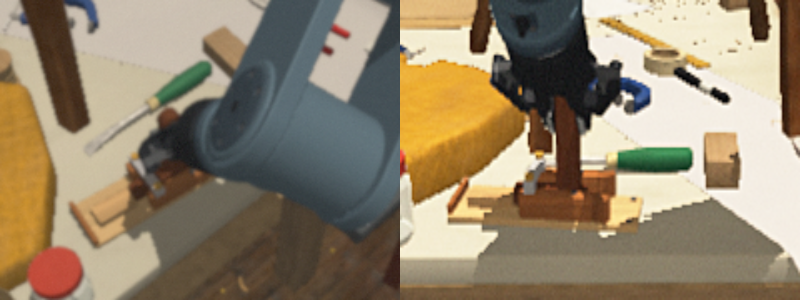

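The slat lies at X 53…103, past the fence ends (40) and short of the lip (114). In the left half it is on the ledge at (110,215). I'll draw the nose back 4 mm, set the stick down and release.

Request:
step_arm([
  [0, -4, 0, 0, 0, 0, 255],
  [0.7, -4, -0.7, 0, 0, 0, 255],
  [1, -4, -1, 0, 0, 0, 255],
  [1.2, -4, -1.2, 0, 0, 0, 255],
  [1.2, -4, -1.2, 0, 0, 0, 255],
])

```text
time_s: 9.5
eef_pos: [0.6124, 0.1273, 0.0798]
eef_rot: [-0.616, -0.286, -0.253, 0.689]
wrist_force: [-1.8, 0.7, 1.8]
opening: 0.29
```

Run:
```python
from chk import *
chk('e',('wrist',))
```

```text
t 9.5 [612.4 127.3  79.8] [-1.8  0.7  1.8] 0.29 [ 0.34  0.78  1.29 -0.69  1.51  0.66]
wrist shoe 1902 [ 8.  -0.2] [81.7 21.2] 0.8 X [-31.3  46.9] Z [25.7 26.7 33.7]
wrist slat_near 0
wrist slat_far 3294 [75.7  2.6] [26.8 56.4] 90.0 X [ 53.7 102.7] Z [18.7 20.4 21. ]
wrist fL 5018 [-8.9 25.2] [18.6 98.6] 89.0 X [-55.7  39. ] Z [30.2 32.2 32.9]
wrist fR 1348 [-15.4 -25. ] [84.9 18. ] 2.9 X [-56.4  25.5] Z [30.  32.1 32.7]
feed per mm [0.008 1.    0.002] up [-0.705  0.004  0.709]
```

Contact: the wrist force went from −1.3 to +1.8 N and the shoe top is at 26.7 mm, as expected on the board. Releasing.

Request:
step_arm([
  [0, 0, 0, 0, 0, 0, 200],
  [0, 0, 0, 0, 0, 0, 140],
  [0, 0, 0, 0, 0, 0, 100],
  [0, 0, 0, 0, 0, 0, 60],
  [0, 0, 0, 0, 0, 0, 0],
  [0, 0, 0, 0, 0, 0, 0],
  [0, 0, 0, 0, 0, 0, 0],
  [0, 0, 0, 0, 0, 0, 0],
])

```text
time_s: 10.55
eef_pos: [0.6125, 0.1273, 0.0795]
eef_rot: [-0.616, -0.286, -0.253, 0.689]
wrist_force: [-0.4, 0.3, 1.0]
opening: 0.999
```

Run:
```python
from chk import *
chk('f',('wrist','side'))
```

```text
t 10.55 [612.5 127.3  79.5] [-0.4  0.3  1. ] 0.999 [ 0.34  0.78  1.29 -0.69  1.5   0.66]
wrist shoe 1184 [8.5 0.9] [80.3 20.1] 0.7 X [-25.1  47.3] Z [26.  28.5 34.5]
wrist slat_near 0
wrist slat_far 3249 [78.6  2.7] [50.5 26.6] 0.1 X [ 53.8 102.8] Z [18.7 20.4 21. ]
wrist fL 5028 [-8.6 25.3] [18.4 98.9] 88.8 X [-55.7  39.1] Z [30.3 32.2 32.9]
wrist fR 1333 [-15.4 -25.1] [84.7 17.8] 3.0 X [-56.3  25.2] Z [30.  32.1 32.7]
side shoe 65 [ 8.7 -1.1] [26.7 79.9] 88.1 X [-31.1  48.1] Z [26.1 30.7 35.2]
side slat_near 0
side slat_far 85 [80.4  3. ] [48.4 25.3] 0.5 X [ 56.6 103.9] Z [18.9 20.3 21.1]
side fL 170 [-7.6 26.5] [18.2 97. ] 89.9 X [-55.6  40. ] Z [29.8 32.2 33.3]
side fR 79 [-13.9 -25.1] [82.2 16.5] 1.3 X [-54.7  26.7] Z [30.  32.  33.2]
feed per mm [0.008 1.    0.002] up [-0.706  0.004  0.709]
```

View pics/fwrist.png

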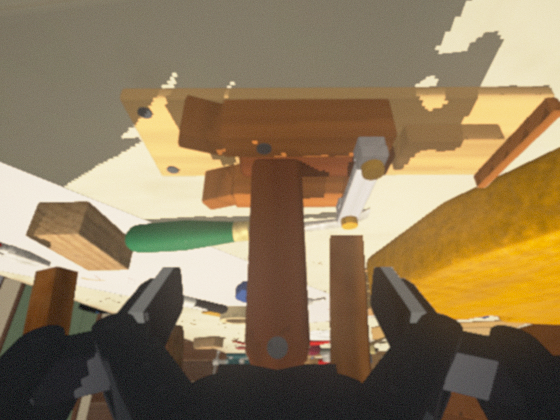

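The fingers are open and clear on both sides of the post, whose top is still at (277,345), so the stick stands on its own. The slat is on the ledge at (450,145). I'll draw back along the fingers.

Request:
step_arm([
  [-8, 0, 0, 0, 0, 0, 0],
  [-20, 0, 0, 0, 0, 0, 0],
  [-40, 0, 0, 0, 0, 0, 0],
  [-65, 0, 0, 0, 0, 0, 0],
  [-95, 0, 0, 0, 0, 0, 0],
  [-120, 0, 0, 0, 0, 0, 0],
  [-140, 0, 0, 0, 0, 0, 0],
  [-140, 0, 0, 0, 0, 0, 0],
  [-140, 0, 0, 0, 0, 0, 0],
  [-140, 0, 0, 0, 0, 0, 0],
])

```text
time_s: 11.9
eef_pos: [0.6228, 0.2253, 0.1774]
eef_rot: [-0.616, -0.285, -0.253, 0.69]
wrist_force: [1.2, 0.3, -0.6]
opening: 0.998
```

```bash
python3 - <<'E'
from chk import *
chk('g')
im,d,T,K=load('gwrist');P=cloud(d,T,K)*1000;I=im.astype(int);q=P[...,:2]-G;X=q@e;Y=q@n;Z=P[...,2]
m=(d>0)&(I[...,0]<130)&(I[...,0]-I[...,2]>15)&(abs(Y)<20)&(X>-40)&(X<20)
for lo in(40,60,80,100):
    k=m&(Z>lo)&(Z<lo+15);print('post',lo,k.sum(),np.percentile(X[k],[2,98]).round(1),np.median(Y[k]).round(1))
E
python3 -c "
import cv2,numpy as np
a=cv2.imread('pics/gwrist.png');b=cv2.imread('pics/gside.png')[100:250,130:380]
cv2.imwrite('pics/m4.png',np.hstack([cv2.resize(a,(400,300)),cv2.resize(b,(400,300))]))"
```

```text
t 11.9 [622.8 225.3 177.4] [ 1.2  0.3 -0.6] 0.998 [ 0.46  0.78  1.07 -0.65  1.75  0.61]
wrist shoe 616 [7.3 0.5] [79.2 20.1] 0.7 X [-31.2  45.8] Z [25.6 26.6 33.6]
wrist slat_near 1
wrist slat_far 1072 [73.9  3.1] [59.7 25.8] 0.0 X [ 53.9 102.6] Z [18.9 20.4 21.1]
wrist fL 1469 [-8.7 25.2] [18.7 99.4] 89.4 X [-56.   39.6] Z [30.4 32.2 33. ]
wrist fR 567 [ -8.2 -24.5] [98.8 17.6] 2.9 X [-56.4  40.3] Z [30.2 32.1 32.8]
scene shoe 145 [24.8  1. ] [50.2 19.8] 2.6 X [ 0.  49.3] Z [24.  26.  27.6]
scene slat_near 1
scene slat_far 295 [76.8  1.9] [55.1 27. ] 1.7 X [ 55.  103.7] Z [18.3 20.2 21.7]
scene fL 98 [-2.  25.1] [16.5 86.2] 89.8 X [ 2.1 40.8] Z [30.5 31.9 33.5]
scene fR 160 [ -7.5 -25.8] [98.6 17.5] 2.3 X [-55.3  41.6] Z [30.  32.2 33.7]
side shoe 54 [ 8.3 -1.6] [26.4 77.9] 89.7 X [-29.9  46.1] Z [26.5 31.1 35.1]
side slat_near 1
side slat_far 106 [76.1  2.9] [56.3 25.2] 0.2 X [ 54.8 104.2] Z [19.1 20.4 21.1]
side fL 169 [-7.  27.1] [97.6 17.3] 1.1 X [-54.5  40.9] Z [29.7 32.1 33.1]
side fR 83 [-13.1 -24.4] [84.1 16.7] 2.1 X [-54.9  27.5] Z [30. 32. 33.]
feed per mm [0.007 1.    0.003] up [-0.705  0.003  0.709]
post 40 379 [-25.6  -0.3] 8.6
post 60 397 [-24.4  -0.9] 8.6
post 80 450 [-25.   -1.2] 8.6
post 100 476 [-24.6  -1.1] 8.7
```

View pics/m4.png

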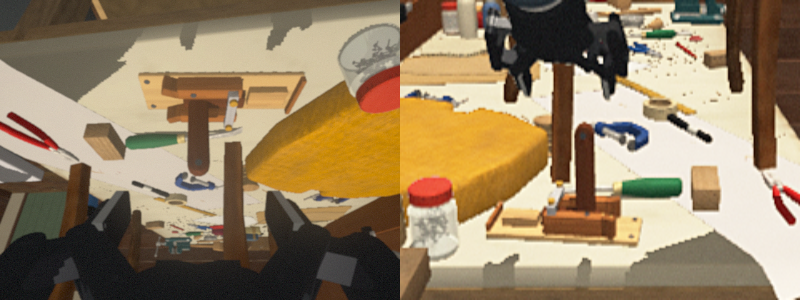

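The stick stands plumb, with its post at constant X and Y from 40 to 115 mm height ((585,170) in the right half). The slat is flat on the ledge at (265,95) in the left half, X 54…103, and the gripper is clear of everything. Handing in.

```bash
python3 -c "
from bench import ctrl
print(ctrl.hand_in())"
```

```text
the job is handed in; nothing more can be done
None
```

I pushed the slat along the guide and under the bridge with the push stick's nose. It now lies wholly on the far ledge, and the job was handed in at about 12 s of robot time.

- **How it was done:** The chair seat overhangs the guide, so I gripped the post from the open side with the tool tilted 45°. I lifted the stick about 14 mm, lined it up with the channel and fed it about 1 mm above the board. Then I drew the nose back 4 mm, set the stick down on the board and let go. I did not touch the slat with the fingers or lift it.
- **Slat (last check):** It is flat at about x 54 to 103 mm in the gauge frame, past the fence ends at 40 mm and short of the lip at 114 mm.
- **Push stick (last check):** It stands upright on the base board in the channel, its post plumb to within about 1 mm, with its nose under and just past the bridge, about 6 mm behind the slat.
- **Robot (last check):** The gripper is open and about 140 mm back from the post, touching nothing. Wrist force readings stayed at or below about 6 N.
- **Disagreements:** The three cameras differed by 1 to 3 mm. No check failed.

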